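# Nip up the check cell in the grain analyser

### The job

Take the check cell (the one with the flat grip bar) out of the tray and stand it fully home in the pocket of the grain analyser's reading head, long side along the steel datum strip. Then turn the clamp knob sunk in its round well clockwise until the jaw holds the cell snugly against the strip, and let go: firmly nipped, not strained, because the cell has glass faces. Go gently in the well and leave everything else where it stands.

Things in the scene. Friction and masses are not known exactly. Their poses are not given: they have to be found in the camera images.
- analyser: reading head of a bench grain analyser, fixed: cream case, dark slate deck 260 mm (its x) by 300 mm (y), deck top 120 mm above the table, sloped display panel on its -x side. Origin: table level under the middle of the deck; z up. The cell pocket lies to +y of the middle, the round well with the knob to -y
- pocket_floor (a point): where the middle of the check cell's underside comes when the cell is home against the datum strip: on the pocket's floor, 36 mm below the deck; axes as the analyser. The pocket is 56 mm long (x); the strip's face is 12 mm to +y of this point; to -y is the steel jaw (46 mm wide, top 5 mm below the deck). As found, 27 to 37 mm are open between strip and jaw
- datum: fixed steel datum strip, 56 mm long (x), 6 mm thick, 36 mm deep, top flush with the deck: the pocket's +y side. Origin: lower edge of its face, middle, at pocket floor level. The cell is snug when pressed to the strip with 10 to 25 N: 0.10 to 0.25 N m on the knob over its drag (aim for 0.17; a rise seen at rest too after equal steps), 0.19 rad past touch. Over 36 N (0.36 N m) it is strained
- well: round well sunk in the deck around the knob, 74 mm across, 24 mm deep, fixed, with white ticks round its rim. Origin: centre of its floor; z up. The deck is 24 mm above the origin
- clamp_knob (a joint): angle of the clamp knob, rad, growing clockwise seen from above, which closes the jaw (10 mm per rad); found at 0 to 0.1, end of travel 1.75; it stays where left. Plain drag about 0.3 N m throughout. The jaw has pushed the cell onto the strip at some 0.4 to 1.3 rad: it differs each time, no reading shows it, it must be felt; from there the torque climbs by 0.9 N m (clamp force 90 N) per rad
- knob_grip (a point): middle of the top of the knob's metal grip bar, on the knob's axis, 4 mm below the deck, 20 mm above the well's floor; z up, x along the bar, turning with it. The bar is 28 mm long (x) and 12 mm thick (y), its sides free for 14.5 mm down from the top; below is a round skirt of 29 mm diameter, its top 5.5 mm above the well's floor. Grip it across the 12 mm with 40 N or more to turn it
- check_cell: the sealed check cell: a loose upright aluminium-framed glass block of grain, 50 mm (x) by 24 mm (y) by 46 mm (z), with an aluminium grip bar on top, 28 mm (x) by 14 mm (y) by 24 mm high; 70 mm tall in all, about 140 g. Origin: middle of its underside, z up. It stands in the tray, in one of three places
- cell_tray: low grey open tray, fixed, 235 mm (x) by 115 mm (y) by 16 mm, walls and floor 4 mm. Origin: middle of its underside
- sample_cell_a: bystander in the tray: same block 50 x 24 x 46 mm but with a round cap (21 mm wide, 10 mm high) instead of the bar. Origin: middle of its underside
- sample_cell_b: bystander in the tray: same block with a narrower, taller round cap (17 mm wide, 16 mm high). Origin: middle of its underside
- sample_jar_a: bystander: upright plastic sample jar with a red cap, 80 mm wide, 190 mm tall. Origin: middle of its underside
- sample_jar_b: bystander: a second such jar
- sample_jar_c: bystander: a third such jar
- phone: bystander: phone lying flat, 152 x 73 x 8 mm. Origin: middle of its underside
- scoop: bystander: steel grain scoop, 165 mm long, 25 mm high, lying flat. Origin: on the table below its middle
- pen: bystander: pen, 135 mm long, 11 mm thick. Origin: middle of its underside
Things that resemble listed ones, but are neither listed nor needed, are in the scene too. What is shaped like the check_cell but purple is not meant.

How it is judged:
By the outcome, as a careful person would: the job done as asked, in the order asked, and still so for the second after the job is handed in, with the robot touching nothing.
It also fails if it takes over 72 s, if anything falls off the work surface, if the arm or the gripper's body presses on something with over 40 N, if the wrist force passes 120 N, or if a joint passes its speed limit or range.

### The arm

A 6-joint arm with a two-finger parallel gripper is mounted at the origin on the work surface. World frame = base frame: x ahead of the robot, y to its left, z up, the work surface at z = 0. Lengths are in m, angles in rad, forces in N, time in s.
With the tool pointing down it reaches from about 0.425 to 1.125 m from the base axis. Payload 14.9 kg.
Tool frame: the origin (TCP) lies on the centre line of the jaws, within the pads' length; the fingertips stand 22 mm ahead of it and the grasp point (between the pads) lies 3 mm ahead of it (manip.nose_length is the distance from the TCP to the fingertips, in m); z points along the fingers, y is the line along which they close (so a half turn about z gives the same grasp; the last joint's range is limited). The gripper opens to 91 mm and grips with 3 to 60 N. Pads are 32 mm wide; open, the fingers measure 118 mm over their backs; the gripper's body (76 mm by 178 mm) begins 60 mm behind the grasp point.
Start: joints at [1.082, 0.379, 1.734, -0, 1.028, -0.033], TCP at [0.308, 0.629, 0.236] pointing down, gripper open.
Joint ranges: [-2.77, 2.77], [-0.74, 2.19], [0, 2.66], [-1.06, 4.2], [0.31, 2.87], [-3.08, 3.08]. Speed limits (rad/s): [1.89, 1.89, 2.39, 3.14, 3.14, 3.14].

### API

Orientations are given as a unit quaternion [w, x, y, z].
In Python, from bench import status, get_image, close_job, manip gives the robot as it stands.
- The arm moves only by the tool jog_arm, never from a script. Its argument "plan" is a list of rows, each an object with "travel": the shift along the world's x, y, z normalised to -1 to 1, where 1 is 40 mm, a list of three; "dr": the turn, a rotation vector about the world's x, y, z normalised to -1 to 1, where 1 is 4 degrees, a list of three; "claw": the opening, from 0 (shut) to 1 (fully open). A call has exactly 8 rows; each row shifts and turns the commanded pose from where the row before left it; what a row does not reach is not made up. A row lasts 1/12 s, in which the tool goes at most 41.7 mm and 7.16 degrees, less where a joint would pass 70% of its speed; a pose out of reach is approached as far as the arm can. A call with a number of a shift or a turn outside -1 to 1 is refused whole. A call with a gripper value outside its range is refused whole. The fingers move at their own pace and stop on an object; "newtons" is the grip in N (left out, the last holds). Time passes only in rows, so rows that do not move let the fingers close, or fill a call up. It gives the time, the measured TCP pose, the force, the opening and the grip force at its end, in the units of the state.
- status.get_obs(): the state, without advancing time (a new reading comes with each control period).
- get_image(name): name is "scene" or "top" or "wrist"; returns a dict with "img" (400x640x3 uint8, blue, green, red), "intrinsics" (3x3 intrinsics, pixels), "k1" (the pictures are not rectified: a ray, as slopes to the right and down, at radius r is drawn at 1 + k1 r^2 times it, then the intrinsics apply), "T" (4x4, takes a point from camera to world coordinates); the wrist camera has in their place "mount" (4x4, takes a point from camera to tool coordinates, whose origin is the TCP and whose axes are the flange's). Camera axes: x right, y down, z forward; pixel columns grow to the right and rows downward; lengths in m; the calibration is good to about 2 mm. A picture is of the moment at which its call begins: read the wrist's pose just before it. There is no depth.
- close_job(): hands the job in; it is judged then, once.
The state is a dict: "time_s": time; "qpos": joint angles; "joint_velocities": joint speeds; "joint_torque": joint torques, N m; "tool_pos": TCP position; "tcp_rot": TCP orientation; "contact_force": force on the tool from outside, world axes, zero at the start; "ft_torque": the same for the moment, N m; "gripper_width": opening from 0.0 (shut) to 1.0 (fully open); "gripper_force": force on a finger pad.
Only numpy, scipy, OpenCV 4.12 (cv2) and the standard library are available. Lean on these libraries where they do the work, as an engineer would, in place of code of your own. Each camera call takes 0.05 s, during which the arm holds its last target. There are 200 camera calls.

## Working session

There is one attempt and no reset: what is moved stays moved. The work goes in short steps, Python scripts to look and compute and a tool call to move; the robot and the scene stay as the last step left them, time stands still between calls to the robot, and variables do not carry over. Pictures are saved under pics/ and viewed, at most 10 in all, crops included, and the job is handed in when it is done.

Besides the shell and the picture viewer there is one more tool, called after "Emit:" by a JSON object that holds its "op" and its "data". jog_arm: Moves the arm, as the interface text tells. Its arguments: {"type":"object","properties":{"plan":{"type":"array","items":{"type":"object","properties":{"travel":{"type":"array","items":{"type":"number"}},"dr":{"type":"array","items":{"type":"number"}},"claw":{"type":"number"}}}},"newtons":{"type":"number"}},"required":["plan"]}

```bash
ls; mkdir -p pics
python3 - <<'E'
from bench import status, get_image, manip
import cv2,numpy as np
o=status.get_obs();print(o)
print(manip.nose_length, [a for a in dir(manip) if a[0]!='_'])
for n in("scene","top"):
    d=get_image(n);cv2.imwrite(f'pics/{n}1.png',d["img"]);print(n,d["intrinsics"],d["k1"],d["T"])
E
```

```text
pics
{'time_s': 0.0, 'qpos': array([ 1.08173219e+00,  3.79420335e-01,  1.73478950e+00, -2.66256262e-05,
        1.02851090e+00, -3.32715744e-02]), 'joint_velocities': array([-0.00036113, -0.00120821, -0.00079061, -0.00160137, -0.00111009,
        0.00112704]), 'joint_torque': array([-2.35513515e-03, -7.63706803e+01, -4.34379458e+01,  6.50967797e-02,
        4.23902739e-02, -1.26620475e-04]), 'tool_pos': array([0.30793419, 0.62820428, 0.2352757 ]), 'tcp_rot': array([-1.34627982e-04,  2.25921965e-01,  9.74145239e-01, -5.47856970e-04]), 'contact_force': array([ 0.60000625, -0.15294752, -0.70236679]), 'ft_torque': array([0.01749327, 0.01757279, 0.01282316]), 'gripper_force': 0.0, 'gripper_width': 1.0031817838963963}
0.022 ['MotionError', 'nose_length']
scene [[405.7342008    0.         319.58910158]
 [  0.         405.7342008  198.25103182]
 [  0.           0.           1.        ]] -0.025669029698726153 [[-0.8162166   0.3740554  -0.44031015  1.01612676]
 [ 0.57751988  0.50692212 -0.63992246  0.67125971]
 [-0.0161635  -0.7766032  -0.62978267  0.84172948]
 [ 0.          0.          0.          1.        ]]
top [[407.18153813   0.         313.57066072]
 [  0.         407.18153813 197.28717774]
 [  0.           0.           1.        ]] -0.05690917688932805 [[ 0.02208049 -0.997973    0.05968536  0.42233808]
 [-0.9996732  -0.02280853 -0.01154437 -0.0687315 ]
 [ 0.01288231 -0.05941095 -0.99815048  1.53117734]
 [ 0.          0.          0.          1.        ]]
```

View pics/scene1.png

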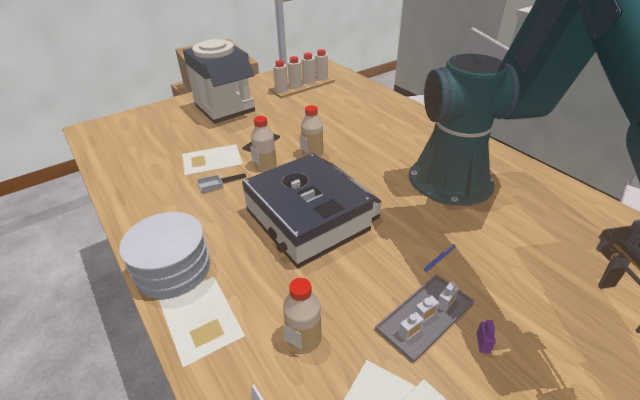

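View pics/top1.png

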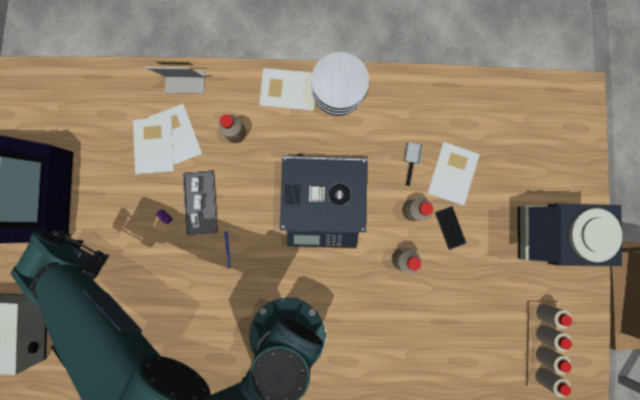

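The scene view shows the analyser around (310,200) and the tray around (425,315) with three cells. In the top view, the analyser is around (324,195) and the tray around (200,203). The red-capped jars stand clear on the analyser's far -y side. Next I'll enlarge both regions.

```bash
cat > h.py <<'E'
import numpy as np,cv2
from bench import status,get_image
from scipy.spatial.transform import Rotation as R
def pose():
    o=status.get_obs();q=o["tcp_rot"];T=np.eye(4)
    T[:3,:3]=R.from_quat([q[1],q[2],q[3],q[0]]).as_matrix();T[:3,3]=o["tool_pos"];return o,T
def cam(n):
    o,T=pose();d=get_image(n)
    d["T"]=d["T"] if n!="wrist" else T@d["mount"];return d
def ray(d,uv):
    K=d["intrinsics"];p=(np.array(uv,float)-[K[0,2],K[1,2]])/[K[0,0],K[1,1]]
    x=p.copy()
    for _ in range(8): x=p/(1+d["k1"]*(x@x))
    return d["T"][:3,:3]@np.array([x[0],x[1],1.]),d["T"][:3,3]
def plane(d,uv,z):
    r,c=ray(d,uv);return c+r*(z-c[2])/r[2]
def proj(d,P):
    p=np.linalg.inv(d["T"])@np.append(P,1);x=p[:2]/p[2];x=x*(1+d["k1"]*(x@x))
    K=d["intrinsics"];return x*[K[0,0],K[1,1]]+[K[0,2],K[1,2]]
E
python3 - <<'E'
from h import *
s=cv2.imread('pics/scene1.png');t=cv2.imread('pics/top1.png')
A=cv2.resize(s[145:265,235:385],(400,320),interpolation=3)
B=cv2.resize(s[265:365,365:505],(400,280),interpolation=3)
C=cv2.resize(t[150:250,275:375],(400,320),interpolation=3)
D=cv2.resize(t[165:240,170:240],(400,280),interpolation=3)
cv2.imwrite('pics/crop1.png',np.vstack([np.hstack([A,C]),np.hstack([B,D])]))
d=cam("top")
for n,uv,z in(("deck",c,.12) for c in[(283,157),(367,157),(281,232),(366,233)]):print(n,plane(d,uv,z).round(4))
for uv in[(185,173),(214,171),(189,235),(217,233)]:print("tray",plane(d,uv,.016).round(4))
for uv in[(195,184),(196,201),(197,218)]:print("cell",plane(d,uv,.06).round(4))
E
```

```text
deck [0.6452 0.0248 0.12  ]
deck [ 0.6524 -0.2691  0.12  ]
deck [0.3841 0.0248 0.12  ]
deck [ 0.387  -0.2694  0.12  ]
tray [0.5931 0.3976 0.016 ]
tray [0.603  0.2887 0.016 ]
tray [0.3621 0.3733 0.016 ]
tray [0.372  0.2691 0.016 ]
cell [0.5488 0.3458 0.06  ]
cell [0.4871 0.3397 0.06  ]
cell [0.4257 0.3337 0.06  ]
```

View pics/crop1.png

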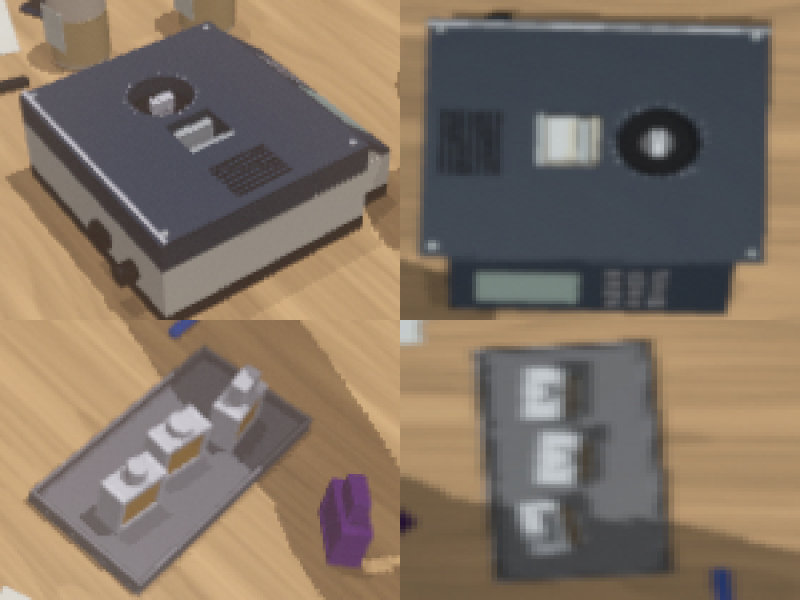

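The crop shows the check cell (flat bar) as the tray cell nearest the robot, around (0.425,0.333). Its long side runs roughly along world x. The pocket is near crop pixel (567,140) and the well near (657,142). The deck corners measure 0.26 x 0.294 m, which agrees with the given size. I'll move over the tray.

Emit:
{"op": "jog_arm", "data": {"plan": [{"travel": [0.35,-0.9,0],"dr": [0,0,0.95],"claw": 1},{"travel": [0.35,-0.9,0],"dr": [0,0,0.95],"claw": 1},{"travel": [0.35,-0.9,0],"dr": [0,0,0.95],"claw": 1},{"travel": [0.35,-0.9,0],"dr": [0,0,0.95],"claw": 1},{"travel": [0.35,-0.9,0],"dr": [0,0,0.95],"claw": 1},{"travel": [0.35,-0.9,0],"dr": [0,0,0.95],"claw": 1},{"travel": [0.35,-0.9,0],"dr": [0,0,0.95],"claw": 1},{"travel": [0.35,-0.9,0],"dr": [0,0,0.95],"claw": 1}]}}

```text
time_s: 0.82
tool_pos: [0.4203, 0.3387, 0.2359]
tcp_rot: [0.0, -0.039, 0.999, -0.0]
contact_force: [0.6, -0.2, 0.8]
gripper_width: 0.999
gripper_force: 0.0
```

Run:
```python
from h import *
o,T=pose();print(o["tool_pos"],R.from_matrix(T[:3,:3]).as_matrix().round(3),o["qpos"].round(2))
d=cam("wrist");print(d["mount"].round(3),d["intrinsics"],d["k1"]);cv2.imwrite('pics/w1.png',d["img"])
np.savez('w1.npz',T=d["T"],intrinsics=d["intrinsics"],k1=d["k1"])
```

```text
[0.42031607 0.3387491  0.23588881] [[-0.997 -0.078  0.   ]
 [-0.078  0.997 -0.   ]
 [-0.    -0.    -1.   ]] [ 0.64  0.13  2.06 -0.    0.96 -1.01]
[[ 0.    -0.956 -0.293  0.084]
 [ 1.     0.     0.     0.001]
 [ 0.    -0.293  0.956 -0.15 ]
 [ 0.     0.     0.     1.   ]] [[329.85866725   0.         320.16952436]
 [  0.         329.85866725 199.23560972]
 [  0.           0.           1.        ]] 0.005194466212927029
```

View pics/w1.png

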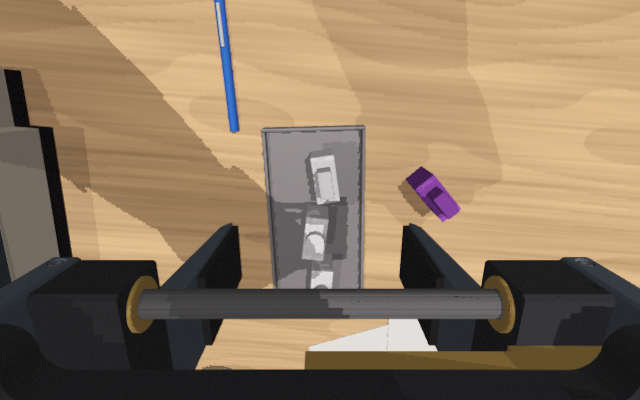

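The wrist view shows the bar on top of the check cell around (324,182), with the other two cells below it in the image. The purple decoy sits at (432,193).

Run:
```python
from h import *
d=dict(np.load('w1.npz'));im=cv2.imread('pics/w1.png')
print(plane(d,(324,182),.074),"purple",plane(d,(432,193),.04),plane(d,(410,180),.07),plane(d,(440,215),0.0))
c=im[140:215,295:355];cv2.imwrite('pics/c2.png',cv2.resize(c,None,fx=8,fy=8,interpolation=0))
```

```text
[0.41402631 0.34253449 0.074     ] purple [0.42552077 0.46202543 0.04      ] [0.40635337 0.42689259 0.07      ] [0.46310634 0.49188962 0.        ]
```

View pics/c2.png

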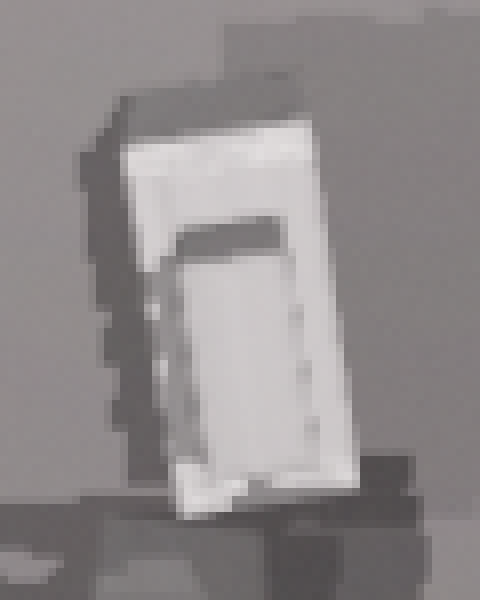

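The bar's top face corners in the crop are (180,260), (287,248), (312,470) and (208,478). The block's top corners are (122,150), (312,122), (358,488) and (180,518).

Run:
```python
from h import *
d=dict(np.load('w1.npz'))
for z,pts in((.074,[(180,260),(287,248),(312,470),(208,478)]),(.05,[(122,150),(312,122),(358,488),(180,518)])):
    P=np.array([plane(d,(295+u/8,140+v/8),z)[:2] for u,v in pts])
    r=cv2.minAreaRect((P*1000).astype(np.float32))
    a=P[2]-P[1];b=P[3]-P[0];L=a+b
    print(P.mean(0),r,np.degrees(np.arctan2(L[1],L[0])))
# analyser via top: well & pocket
t=cam("top")
g=cv2.cvtColor(t["img"],cv2.COLOR_BGR2GRAY)
c=g[170:215,325:355];cv2.imwrite
m=(g<28).astype(np.uint8)[160:230,300:366];n,l,st,ce=cv2.connectedComponentsWithStats(m)
for i in range(1,n):
    if st[i,4]>60: print("dark",ce[i]+[300,160],st[i],plane(t,ce[i]+[300,160],.11))
# deck bounds
for uv in[(340,194),(317,194)]:print(plane(t,uv,.12))
```

```text
[0.4175671  0.34465047] ((417.6778564453125, 344.6484375), (28.24729347229004, 12.986932754516602), 11.348501205444336) 11.446153115406833
[0.41816423 0.34463572] ((418.3015441894531, 344.7939453125), (50.22208786010742, 24.617258071899414), 12.899442672729492) 12.615408901295218
[ 0.52026983 -0.1766936   0.12      ]
[ 0.51843081 -0.09671236  0.12      ]
```

Sizes match (28x13 and 50x24.6 mm), with the centre at (0.418,0.3446) and yaw about 12°. I'll descend onto the bar.

Emit:
{"op": "jog_arm", "data": {"plan": [{"travel": [-0.06,0.15,-0.6],"dr": [0,0,0.95],"claw": 0.5},{"travel": [0,0,-0.6],"dr": [0,0,0.95],"claw": 0.5},{"travel": [0,0,-0.6],"dr": [0,0,0],"claw": 0.5},{"travel": [0,0,-0.6],"dr": [0,0,0],"claw": 0.5},{"travel": [0,0,-0.6],"dr": [0,0,0],"claw": 0.5},{"travel": [0,0,-0.5],"dr": [0,0,0],"claw": 0.5},{"travel": [0,0,-0.3],"dr": [0,0,0],"claw": 0.5},{"travel": [0,0,-0.2],"dr": [0,0,0],"claw": 0.5}], "newtons": 30}}

```text
time_s: 1.58
tool_pos: [0.4171, 0.3465, 0.0745]
tcp_rot: [-0.001, -0.103, 0.995, -0.0]
contact_force: [0.1, -0.4, 0.4]
gripper_width: 0.5
gripper_force: 0.0
```

Emit:
{"op": "jog_arm", "data": {"plan": [{"travel": [0,0,0],"dr": [0,0,0],"claw": 0.3},{"travel": [0,0,0],"dr": [0,0,0],"claw": 0},{"travel": [0,0,0],"dr": [0,0,0],"claw": 0},{"travel": [0,0,0],"dr": [0,0,0],"claw": 0},{"travel": [0,0,0],"dr": [0,0,0],"claw": 0},{"travel": [0,0,0],"dr": [0,0,0],"claw": 0},{"travel": [0,0,0],"dr": [0,0,0],"claw": 0},{"travel": [0,0,0],"dr": [0,0,0],"claw": 0}], "newtons": 30}}

```text
time_s: 2.25
tool_pos: [0.4182, 0.3468, 0.0766]
tcp_rot: [0.0, -0.104, 0.995, 0.0]
contact_force: [-0.1, -1.2, 7.3]
gripper_width: 0.153
gripper_force: 30.0
```

Emit:
{"op": "jog_arm", "data": {"plan": [{"travel": [0,0,0.4],"dr": [0,0,0],"claw": 0},{"travel": [0,0,0.9],"dr": [0,0,0],"claw": 0},{"travel": [0,0,0.9],"dr": [0,0,0],"claw": 0},{"travel": [0,0,0.9],"dr": [0,0,0],"claw": 0},{"travel": [0.2,-0.5,0.8],"dr": [0,0,0],"claw": 0},{"travel": [0.25,-0.8,0.5],"dr": [0,0,-0.5],"claw": 0},{"travel": [0.3,-0.9,0.3],"dr": [0,0,-0.5],"claw": 0},{"travel": [0.3,-0.9,0.3],"dr": [0,0,-0.5],"claw": 0}], "newtons": 30}}

```text
time_s: 2.92
tool_pos: [0.4598, 0.2214, 0.2774]
tcp_rot: [0.001, -0.051, 0.999, 0.0]
contact_force: [1.1, 0.0, -2.0]
gripper_width: 0.149
gripper_force: 30.0
```

Emit:
{"op": "jog_arm", "data": {"plan": [{"travel": [0.35,-0.9,0.2],"dr": [0,0,-0.5],"claw": 0},{"travel": [0.35,-0.9,0.2],"dr": [0,0,-0.4],"claw": 0},{"travel": [0.35,-0.9,0.2],"dr": [0,0,-0.4],"claw": 0},{"travel": [0.35,-0.9,0],"dr": [0,0,0],"claw": 0},{"travel": [0.35,-0.9,0],"dr": [0,0,0],"claw": 0},{"travel": [0.35,-0.9,0],"dr": [0,0,0],"claw": 0},{"travel": [0.3,-0.9,0],"dr": [0,0,0],"claw": 0},{"travel": [0.3,-0.9,0],"dr": [0,0,0],"claw": 0}], "newtons": 30}}

```text
time_s: 3.58
tool_pos: [0.5678, -0.0674, 0.2999]
tcp_rot: [-0.0, -0.006, 1.0, 0.0]
contact_force: [0.7, 0.9, 0.2]
gripper_width: 0.152
gripper_force: 30.0
```

Emit:
{"op": "jog_arm", "data": {"plan": [{"travel": [0,-0.6,0],"dr": [0,0,0],"claw": 0},{"travel": [0,-0.3,0],"dr": [0,0,0],"claw": 0},{"travel": [0,0,0],"dr": [0,0,0],"claw": 0},{"travel": [0,0,0],"dr": [0,0,0],"claw": 0},{"travel": [0,0,0],"dr": [0,0,0],"claw": 0},{"travel": [0,0,0],"dr": [0,0,0],"claw": 0},{"travel": [0,0,0],"dr": [0,0,0],"claw": 0},{"travel": [0,0,0],"dr": [0,0,0],"claw": 0}]}}

```text
time_s: 4.25
tool_pos: [0.5677, -0.1007, 0.3]
tcp_rot: [0.0, -0.006, 1.0, 0.0]
contact_force: [-0.7, 0.3, -0.8]
gripper_width: 0.153
gripper_force: 30.0
```

Run:
```python
from h import *
o,T=pose();print(o["tool_pos"],T[:3,:3].round(3),o["qpos"].round(2),o["gripper_width"],o["contact_force"])
d=cam("wrist");cv2.imwrite('pics/w2.png',d["img"])
np.savez('w2.npz',T=d["T"],intrinsics=d["intrinsics"],k1=d["k1"])
```

```text
[ 0.56773144 -0.10065979  0.30002337] [[-1.    -0.013  0.   ]
 [-0.013  1.     0.   ]
 [-0.     0.    -1.   ]] [-0.22  0.11  1.95  0.    1.08 -1.8 ] 0.1525293073471042 [-0.7315363   0.34664335 -0.7914704 ]
```

View pics/w2.png

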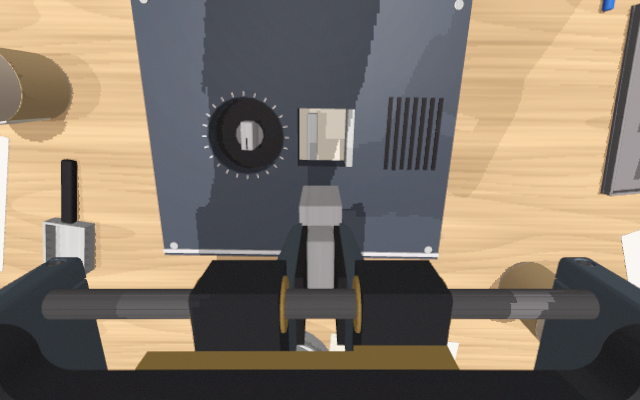

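The wrist view shows the knob in its well around (247,135), the pocket around (325,136) with the strip at its right edge, and the held cell upright around (320,210). Next I'll enlarge the pocket and knob.

Run:
```python
from h import *
im=cv2.imread('pics/w2.png')
c=im[85:225,200:360];cv2.imwrite('pics/c3.png',cv2.resize(c,None,fx=4.25,fy=4.25,interpolation=2))
```

```text
(no output)
```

View pics/c3.png

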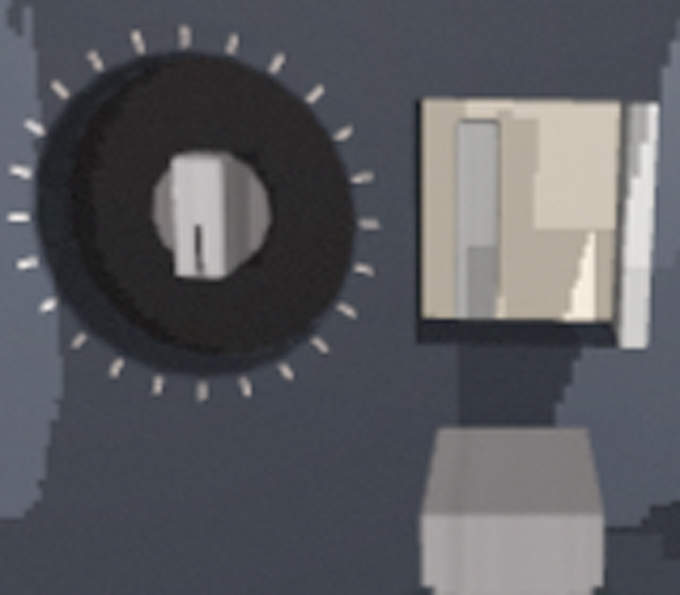

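In the crop, the strip top spans x 622-659 (y 103) and 620-648 (y 347), and the jaw's face is at x≈498. The well rim is an ellipse spanning x 37-357 and y 50-375. The bar top corners are (172,155), (222,153), (225,277) and (177,277).

Run:
```python
from h import *
d=dict(np.load('w2.npz'))
f=lambda u,v,z:plane(d,(200+(u)/4.25-.4,85+v/4.25-.4),z)[:2]
def yaw(a,b):v=b-a;return np.degrees(np.arctan2(v[1],v[0]))
s=[f(622,103,.12),f(659,103,.12),f(648,347,.12),f(620,347,.12)]
print("strip",np.round(s,4),"yaw inner",yaw(s[0],s[3]),"outer",yaw(s[1],s[2]))
j=[f(498,120,.115),f(498,318,.115)];print("jaw",np.round(j,4),yaw(*j))
print("well",[f(*p,.12).round(4) for p in((37,215),(357,210),(195,50),(197,375))])
b=np.array([f(*p,.116) for p in((172,155),(222,153),(225,277),(177,277))])
print("bar",b.round(4),b.mean(0),yaw(b[0],b[3]),yaw(b[1],b[2]),cv2.minAreaRect((b*1000).astype(np.float32)))
# deck screws & far edge
g=[plane(d,p,.12)[:2] for p in((165,252),(437,256))];print("edge",np.round(g,4),yaw(g[0],g[1])-90)
e=[plane(d,p,.12)[:2] for p in((133,2),(165,252),(471,2),(437,256))];print("sides",np.round(e,4),yaw(e[0],e[1]),yaw(e[2],e[3]))
# held cell: bottom front edge at z = bottom
zb=.3-.0726
print("cell bottom",[plane(d,(200+u/4.25-.4,85+v/4.25-.4),zb)[:2].round(4) for u,v in((437,428),(588,428))],[plane(d,(200+u/4.25-.4,85+v/4.25-.4),zb+.046)[:2].round(4) for u,v in((420,515),(604,515))])
```

```text
strip [[ 0.4932 -0.0763]
 [ 0.4931 -0.0678]
 [ 0.5494 -0.068 ]
 [ 0.5495 -0.0747]] yaw inner 1.5930114933754607 outer -0.15264052391198982
jaw [[ 0.4975 -0.1044]
 [ 0.5437 -0.104 ]] 0.5871930394518227
well [array([ 0.5202, -0.2113]), array([ 0.518 , -0.1369]), array([ 0.483 , -0.1727]), array([ 0.5576, -0.1762])]
bar [[ 0.5064 -0.1801]
 [ 0.5058 -0.1685]
 [ 0.5346 -0.1691]
 [ 0.5347 -0.1806]] [ 0.52037713 -0.17457056] -0.9290295265618971 -1.3127163340382393 ((520.2627563476562, -174.5204620361328), (11.624640464782715, 29.15736961364746), 89.07096862792969)
edge [[ 0.6478 -0.2698]
 [ 0.6487  0.03  ]] -0.1691831196122564
sides [[ 0.405  -0.2676]
 [ 0.6478 -0.2698]
 [ 0.401   0.0308]
 [ 0.6487  0.03  ]] -0.5224645568256622 -0.19834058106134836
cell bottom [array([ 0.542 , -0.1129]), array([ 0.5417, -0.0881])] [array([ 0.5419, -0.1128]), array([ 0.5416, -0.0883])]
```

The pocket centre is x 0.5213, the strip face y≈-0.0745, the jaw y≈-0.104 (29.5 mm gap, within 27-37), and the well centre (0.520,-0.174). Analyser yaw is about 0. I'll position the cell above the pocket.

Emit:
{"op": "jog_arm", "data": {"plan": [{"travel": [-0.4,0.1,-0.3],"dr": [0,0,-0.1],"claw": 0},{"travel": [-0.4,0.1,-0.5],"dr": [0,0,-0.1],"claw": 0},{"travel": [-0.355,0.09,-0.6],"dr": [0,0,0],"claw": 0},{"travel": [0,0,-0.6],"dr": [0,0,0],"claw": 0},{"travel": [0,0,-0.4],"dr": [0,0,0],"claw": 0},{"travel": [0,0,-0.1],"dr": [0,0,0],"claw": 0},{"travel": [0,0,0],"dr": [0,0,0],"claw": 0},{"travel": [0,0,0],"dr": [0,0,0],"claw": 0}]}}

```text
time_s: 4.97
tool_pos: [0.5221, -0.0899, 0.2007]
tcp_rot: [0.0, 0.001, 1.0, -0.0]
contact_force: [-0.6, 0.1, -1.2]
gripper_width: 0.151
gripper_force: 30.0
```

Run:
```python
from h import *
o,T=pose();print(o["tool_pos"],T[:3,:3].round(3)[:2,:2],o["contact_force"])
w=cam("wrist");s=cam("scene");cv2.imwrite('pics/w3.png',w["img"])
a=cv2.resize(w["img"][90:290,220:420],(400,400),interpolation=2);b=cv2.resize(s["img"][150:250,250:350],(400,400),interpolation=2)
cv2.imwrite('pics/c4.png',np.hstack([a,b]))
```

```text
[ 0.52209079 -0.08986869  0.20070793] [[-1.     0.002]
 [ 0.002  1.   ]] [-0.62031788  0.07985491 -1.17835481]
```

View pics/c4.png

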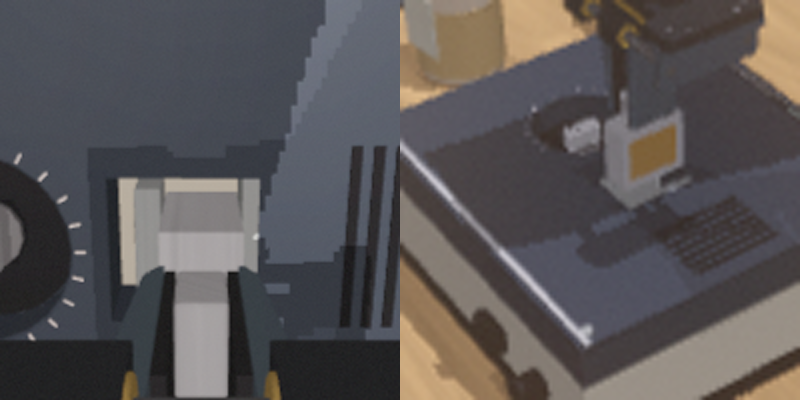

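The cell hangs over the pocket between the jaw (crop x≈162) and the strip (x≈240-258). I'll check the clearances numerically.

Run:
```python
from h import *
o,T=pose();d=cam("wrist")
f=lambda u,v,z:plane(d,(220+u/2,90+v/2),z).round(4)
print("jaw",f(135,182,.115),f(162,182,.115),"strip",f(240,180,.12),f(259,180,.12),f(259,270,.12),"far end",f(200,179,.12))
zb=.2007-.0726
print("cell bottom",f(165,191,zb),f(238,191,zb),"top",f(159,232,zb+.046),f(243,232,zb+.046))
g=cv2.cvtColor(d["img"],cv2.COLOR_BGR2GRAY).astype(int)
for r in(181,184,188,200):print(r,g[90+r//2,284:352])
```

```text
jaw [ 0.4968 -0.1135  0.115 ] [ 0.4968 -0.1036  0.115 ] strip [ 0.4949 -0.0752  0.12  ] [ 0.4949 -0.0683  0.12  ] [ 0.5296 -0.0675  0.12  ] far end [ 0.4945 -0.0896  0.12  ]
cell bottom [ 0.4968 -0.1018  0.1281] [ 0.4968 -0.0763  0.1281] top [ 0.4967 -0.1011  0.1741] [ 0.4967 -0.0774  0.1741]
181 [175 175 174 173 159 118 110 111 111 111 112 113 112 111 111 111 108 107
 142 174 175 175 175 174 175 175 175 174 175 174 175 175 175 176 175 175
 175 176 174 175 174 175 175 176 176 175 174 175 176 175 174 175 174 174
 160 105  95 115 144 145 144 145 144 145 145 129  76  59]
184 [175 175 173 156 119 113 111 112 112 112 112 112 112 113 112 111 105 100
 140 175 175 174 175 175 175 176 175 176 175 175 175 175 175 174 175 175
 175 175 176 175 175 175 175 175 175 175 175 175 176 175 175 175 175 175
 158  95  95 115 144 145 145 145 145 145 144 129  76  57]
188 [176 175 171 157 145 145 144 145 143 144 144 147 144 144 145 138 115  94
 133 175 175 174 175 174 175 175 175 174 175 175 175 175 175 174 175 175
 175 175 175 174 175 174 174 175 174 175 174 175 175 175 175 175 175 174
 158  93  94 115 144 145 144 145 144 144 145 130  74  58]
200 [175 174 166 146 146 145 145 145 142 145 145 146 146 145 146 144 124  98
 115 131 132 132 129 129 126 126 127 130 130 130 130 131 130 131 129 130
 129 128 128 128 130 129 129 129 129 129 128 128 128 126 128 128 128 128
 119  97 100 122 145 145 145 145 145 145 145 127  57  57]
```

There is about 2.5 mm of clearance on every side, so I'll lower the cell gently.

Emit:
{"op": "jog_arm", "data": {"plan": [{"travel": [0.015,0,-0.12],"dr": [0,0,0],"claw": 0},{"travel": [0,0,-0.12],"dr": [0,0,0],"claw": 0},{"travel": [0,0,-0.12],"dr": [0,0,0],"claw": 0},{"travel": [0,0,-0.12],"dr": [0,0,0],"claw": 0},{"travel": [0,0,-0.12],"dr": [0,0,0],"claw": 0},{"travel": [0,0,-0.12],"dr": [0,0,0],"claw": 0},{"travel": [0,0,-0.12],"dr": [0,0,0],"claw": 0},{"travel": [0,0,-0.12],"dr": [0,0,0],"claw": 0}]}}

```text
time_s: 5.78
tool_pos: [0.5221, -0.0898, 0.1609]
tcp_rot: [-0.0, 0.001, 1.0, 0.0]
contact_force: [0.6, 0.2, -1.2]
gripper_width: 0.151
gripper_force: 30.0
```

Free so far. I'll cover the last millimetres in small steps.

Emit:
{"op": "jog_arm", "data": {"plan": [{"travel": [0,0,-0.025],"dr": [0,0,0],"claw": 0},{"travel": [0,0,-0.025],"dr": [0,0,0],"claw": 0},{"travel": [0,0,-0.025],"dr": [0,0,0],"claw": 0},{"travel": [0,0,-0.025],"dr": [0,0,0],"claw": 0},{"travel": [0,0,0],"dr": [0,0,0],"claw": 0},{"travel": [0,0,0],"dr": [0,0,0],"claw": 0},{"travel": [0,0,0],"dr": [0,0,0],"claw": 0},{"travel": [0,0,0],"dr": [0,0,0],"claw": 0}]}}

```text
time_s: 6.45
tool_pos: [0.5222, -0.0899, 0.1576]
tcp_rot: [0.0, 0.001, 1.0, -0.0]
contact_force: [0.5, 0.8, -1.5]
gripper_width: 0.152
gripper_force: 30.0
```

Emit:
{"op": "jog_arm", "data": {"plan": [{"travel": [0,0,-0.02],"dr": [0,0,0],"claw": 0},{"travel": [0,0,-0.02],"dr": [0,0,0],"claw": 0},{"travel": [0,0,-0.02],"dr": [0,0,0],"claw": 0},{"travel": [0,0,0],"dr": [0,0,0],"claw": 0},{"travel": [0,0,0],"dr": [0,0,0],"claw": 0},{"travel": [0,0,0],"dr": [0,0,0],"claw": 0},{"travel": [0,0,0],"dr": [0,0,0],"claw": 0},{"travel": [0,0,0],"dr": [0,0,0],"claw": 0}]}}

```text
time_s: 7.12
tool_pos: [0.5226, -0.09, 0.1565]
tcp_rot: [0.0, 0.001, 1.0, -0.0]
contact_force: [-7.4, 1.3, 21.9]
gripper_width: 0.148
gripper_force: 30.0
```

The cell is on the floor at the expected height (expected 0.1566, measured 0.1565). I'll relieve the pressure, release and lift.

Emit:
{"op": "jog_arm", "data": {"plan": [{"travel": [0,0,0.02],"dr": [0,0,0],"claw": 0},{"travel": [0,0,0],"dr": [0,0,0],"claw": 0},{"travel": [0,0,0],"dr": [0,0,0],"claw": 0.4},{"travel": [0,0,0],"dr": [0,0,0],"claw": 0.4},{"travel": [0,0,0],"dr": [0,0,0],"claw": 0.4},{"travel": [0,0,0],"dr": [0,0,0],"claw": 0.4},{"travel": [0,0,0.1],"dr": [0,0,0],"claw": 0.4},{"travel": [0,0,0.5],"dr": [0,0,0],"claw": 0.4}]}}

```text
time_s: 7.78
tool_pos: [0.5205, -0.0895, 0.1779]
tcp_rot: [-0.002, 0.001, 1.0, 0.0]
contact_force: [-0.5, 0.1, -0.1]
gripper_width: 0.402
gripper_force: 0.0
```

Emit:
{"op": "jog_arm", "data": {"plan": [{"travel": [0,0,0.9],"dr": [0,0,0],"claw": 0.4},{"travel": [0.2,-0.2,0.9],"dr": [0,0,0],"claw": 0.4},{"travel": [0.3,-0.4,0.5],"dr": [0,0,0],"claw": 0.4},{"travel": [0.3,-0.4,0.4],"dr": [0,0,0],"claw": 0.4},{"travel": [0.2,-0.4,0.2],"dr": [0,0,0],"claw": 0.4},{"travel": [0,0,0],"dr": [0,0,0],"claw": 0.4},{"travel": [0,0,0],"dr": [0,0,0],"claw": 0.4},{"travel": [0,0,0],"dr": [0,0,0],"claw": 0.4}]}}

```text
time_s: 8.45
tool_pos: [0.5614, -0.1454, 0.2952]
tcp_rot: [-0.001, 0.001, 1.0, 0.0]
contact_force: [-0.3, -0.2, -0.7]
gripper_width: 0.397
gripper_force: 0.0
```

Run:
```python
from h import *
o,T=pose();print(o["tool_pos"],T[:3,:3].round(3)[:2,:2],o["contact_force"],o["ft_torque"],o["qpos"].round(2))
w=cam("wrist");np.savez('w4.npz',T=w["T"],intrinsics=w["intrinsics"],k1=w["k1"])
cv2.imwrite('pics/w4.png',w["img"])
uv=proj(w,np.array([.52,-.13,.12])).astype(int);print(uv)
y0=max(uv[1]-60,0);x0=uv[0]-80;print(x0,y0)
cv2.imwrite('pics/c5.png',cv2.resize(w["img"][y0:y0+120,x0:x0+160],(800,600),interpolation=2))
```

```text
[ 0.56143677 -0.14540431  0.29524747] [[-1.     0.002]
 [ 0.002  1.   ]] [-0.34291928 -0.23383499 -0.71684689] [ 0.08511449  0.01785598 -0.03068252] [-0.29  0.12  1.94  0.    1.08 -1.86]
[335 143]
255 83
```

View pics/c5.png

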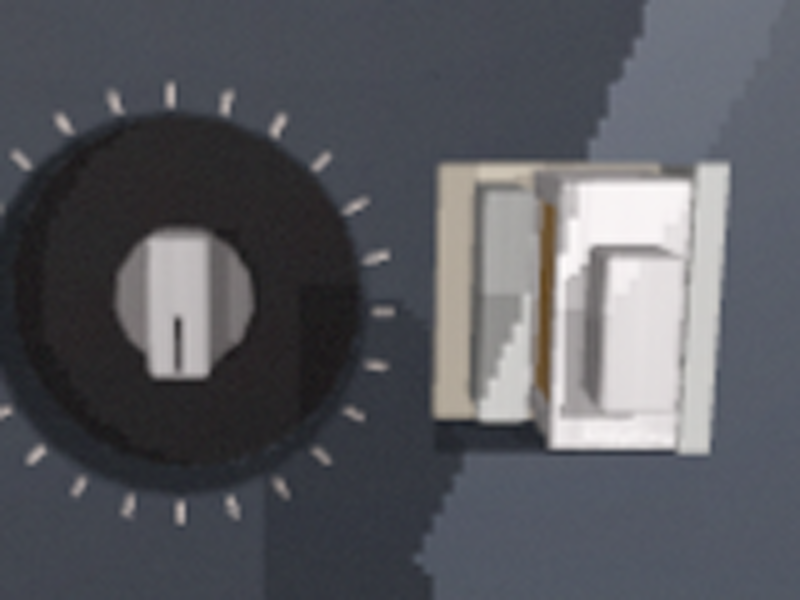

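The cell stands in the pocket with its long side along the strip. The jaw face is at crop x≈538, and the knob bar corners are (150,235), (212,235), (212,380) and (150,380).

Run:
```python
from h import *
d=dict(np.load('w4.npz'))
f=lambda u,v,z:plane(d,(255+u/5-.4,83+v/5-.4),z)[:2]
b=np.array([f(*p,.116) for p in((149,234),(209,234),(212,380),(150,380))]);print(b.round(4),b.mean(0),cv2.minAreaRect((b*1000).astype(np.float32)))
w=[f(*p,.12) for p in((172,110),(180,495),(361,300))];print("well",np.round(w,4))
c=[f(*p,.13) for p in((566,182),(692,182),(680,450),(550,450))];print("cell top",np.round(c,4),np.mean(c,0))
c=[f(*p,.154) for p in((608,250),(684,250),(680,412),(602,412))];print("cellbar top",np.round(c,4),np.mean(c,0))
# ticks ellipse centre
im=cv2.imread('pics/w4.png')[83:203,235:340];m=cv2.inRange(im,(140,140,140),(255,255,255))
n,l,st,ce=cv2.connectedComponentsWithStats(m)
P=np.array([plane(d,ce[i]+[235,83],.12)[:2] for i in range(1,n) if st[i,4]<25])
P=P[abs(np.hypot(*(P-[.52,-.1745]).T)-.041)<.006]
A=np.c_[2*P,np.ones(len(P))];s=np.linalg.lstsq(A,(P**2).sum(1),rcond=None)[0];print("ticks",len(P),s[:2],np.sqrt(s[2]+s[0]**2+s[1]**2))
```

```text
[[ 0.5064 -0.1798]
 [ 0.5064 -0.1681]
 [ 0.5353 -0.1681]
 [ 0.5352 -0.1806]] [ 0.52081585 -0.1741518 ] ((520.8153076171875, -174.3293914794922), (12.482779502868652, 28.863414764404297), 89.87894439697266)
well [[ 0.4829 -0.1743]
 [ 0.5581 -0.1749]
 [ 0.5188 -0.1383]]
cell top [[ 0.4958 -0.1004]
 [ 0.4959 -0.0769]
 [ 0.5468 -0.0761]
 [ 0.5467 -0.1014]] [ 0.52128712 -0.08870145]
cellbar top [[ 0.506  -0.096 ]
 [ 0.506  -0.0827]
 [ 0.5346 -0.0817]
 [ 0.5345 -0.0957]] [ 0.52026281 -0.08902912]
ticks 20 [ 0.52095611 -0.17472011] 0.040711261173823385
```

The knob axis is at (0.5208,-0.1745), with the bar along x (yaw≈0). I'll move above it with a narrowed opening, then lower gently.

Emit:
{"op": "jog_arm", "data": {"plan": [{"travel": [-0.3,-0.2,-0.2],"dr": [0,0,0],"claw": 0.28},{"travel": [-0.3,-0.2,-0.5],"dr": [0,0,0],"claw": 0.28},{"travel": [-0.3,-0.2,-0.6],"dr": [0,0,0],"claw": 0.28},{"travel": [-0.115,-0.12,-0.6],"dr": [0,0,0],"claw": 0.28},{"travel": [0,0,-0.6],"dr": [0,0,0],"claw": 0.28},{"travel": [0,0,-0.5],"dr": [0,0,0],"claw": 0.28},{"travel": [0,0,0],"dr": [0,0,0],"claw": 0.28},{"travel": [0,0,0],"dr": [0,0,0],"claw": 0.28}], "newtons": 5}}

```text
time_s: 9.17
tool_pos: [0.5202, -0.1742, 0.175]
tcp_rot: [-0.001, 0.001, 1.0, 0.0]
contact_force: [-0.1, -0.2, -0.1]
gripper_width: 0.279
gripper_force: 0.0
```

Emit:
{"op": "jog_arm", "data": {"plan": [{"travel": [0.01,-0.01,-0.2],"dr": [0,0,0],"claw": 0.28},{"travel": [0,0,-0.25],"dr": [0,0,0],"claw": 0.28},{"travel": [0,0,-0.25],"dr": [0,0,0],"claw": 0.28},{"travel": [0,0,-0.2],"dr": [0,0,0],"claw": 0.28},{"travel": [0,0,-0.15],"dr": [0,0,0],"claw": 0.28},{"travel": [0,0,-0.1],"dr": [0,0,0],"claw": 0.28},{"travel": [0,0,-0.05],"dr": [0,0,0],"claw": 0.28},{"travel": [0,0,0],"dr": [0,0,0],"claw": 0.28}]}}

```text
time_s: 9.83
tool_pos: [0.5218, -0.175, 0.1275]
tcp_rot: [-0.0, 0.001, 1.0, 0.0]
contact_force: [0.1, 0.5, -1.2]
gripper_width: 0.28
gripper_force: 0.0
```

Emit:
{"op": "jog_arm", "data": {"plan": [{"travel": [0,0,0],"dr": [0,0,0],"claw": 0.2},{"travel": [0,0,0],"dr": [0,0,0],"claw": 0.15},{"travel": [0,0,0],"dr": [0,0,0],"claw": 0.1},{"travel": [0,0,0],"dr": [0,0,0],"claw": 0},{"travel": [0,0,0],"dr": [0,0,0],"claw": 0},{"travel": [0,0,0],"dr": [0,0,0],"claw": 0},{"travel": [0,0,0],"dr": [0,0,0],"claw": 0},{"travel": [0,0,0],"dr": [0,0,0],"claw": 0}], "newtons": 5}}

```text
time_s: 10.5
tool_pos: [0.5222, -0.1751, 0.1282]
tcp_rot: [0.0, 0.001, 1.0, -0.0]
contact_force: [-0.1, 1.7, 5.5]
gripper_width: 0.133
gripper_force: 5.0
```

```bash
cat > s.py <<'E'
from h import *
o,T=pose();print(round(o["time_s"],2),"p",o["tool_pos"].round(4),"yaw",np.arctan2(-T[0,1],T[1,1]).round(4),"F",o["contact_force"].round(2),"M",o["ft_torque"].round(3),"q6",o["qpos"][5].round(4),"tau6",o["joint_torque"][5].round(3),"w",(o["gripper_width"]*91).round(2),o["gripper_force"])
E
python3 s.py
```

```text
Traceback (most recent call last):
  File "s.py", line 2, in <module>
    o,T=pose();print(round(o["time_s"],2),"p",o["tool_pos"].round(4),"yaw",np.arctan2(-T[0,1],T[1,1]).round(4),"F",o["contact_force"].round(2),"M",o["ft_torque"].round(3),"q6",o["qpos"][5].round(4),"tau6",o["joint_torque"][5].round(3),"w",(o["gripper_width"]*91).round(2),o["gripper_force"])
                                                                                                                                                                                                                                               ^^^^^^^^^^^^^^^^^^^^^^^^^^^^^
AttributeError: 'float' object has no attribute 'round'
```

Emit:
{"op": "jog_arm", "data": {"plan": [{"travel": [0,0,0],"dr": [0,0,0],"claw": 0},{"travel": [0,0,0],"dr": [0,0,0],"claw": 0},{"travel": [0,0,0],"dr": [0,0,0],"claw": 0},{"travel": [0,0,0],"dr": [0,0,0],"claw": 0},{"travel": [0,0,0],"dr": [0,0,0],"claw": 0},{"travel": [0,0,0],"dr": [0,0,0],"claw": 0},{"travel": [0,0,0],"dr": [0,0,0],"claw": 0},{"travel": [0,0,0],"dr": [0,0,0],"claw": 0}], "newtons": 55}}

```text
time_s: 11.17
tool_pos: [0.5222, -0.175, 0.1282]
tcp_rot: [0.0, 0.001, 1.0, 0.0]
contact_force: [-0.1, 2.6, 7.2]
gripper_width: 0.125
gripper_force: 55.0
```

```bash
sed -i 's/(o\["gripper_width"\]\*91).round(2)/round(o["gripper_width"]*91,2)/' s.py; python3 s.py
```

```text
11.17 p [ 0.5222 -0.175   0.1282] yaw -0.0022 F [-0.12  2.6   7.18] M [ 0.506  0.077 -0.188] q6 -1.9346 tau6 -0.168 w 11.37 55.00222384929657
```

The grip is good. I'll turn clockwise (-z), first 16° well before the expected touch (about 0.5 rad), to learn the drag.

Emit:
{"op": "jog_arm", "data": {"plan": [{"travel": [-0.01,0,0],"dr": [0,0,-0.6],"claw": 0},{"travel": [-0.01,0,0],"dr": [0,0,-0.6],"claw": 0},{"travel": [-0.01,0,0],"dr": [0,0,-0.6],"claw": 0},{"travel": [0,0,0],"dr": [0,0,-0.6],"claw": 0},{"travel": [0,0,0],"dr": [0,0,-0.6],"claw": 0},{"travel": [0,0,0],"dr": [0,0,0],"claw": 0},{"travel": [0,0,0],"dr": [0,0,0],"claw": 0},{"travel": [0,0,0],"dr": [0,0,0],"claw": 0}]}}

```text
time_s: 11.83
tool_pos: [0.522, -0.1752, 0.1283]
tcp_rot: [0.001, 0.106, 0.994, -0.0]
contact_force: [8.0, 2.5, -1.0]
gripper_width: 0.125
gripper_force: 55.0
```

```bash
python3 s.py
```

```text
11.83 p [ 0.522  -0.1752  0.1283] yaw -0.2114 F [ 8.01  2.51 -0.97] M [ 0.56  -1.467  0.066] q6 -1.7262 tau6 0.041 w 11.4 54.99929130077362
```

Emit:
{"op": "jog_arm", "data": {"plan": [{"travel": [0.01,0,0],"dr": [0,0,-0.25],"claw": 0},{"travel": [0.01,0,0],"dr": [0,0,-0.25],"claw": 0},{"travel": [0.01,0,0],"dr": [0,0,-0.25],"claw": 0},{"travel": [0,0,0],"dr": [0,0,-0.25],"claw": 0},{"travel": [0,0,0],"dr": [0,0,0],"claw": 0},{"travel": [0,0,0],"dr": [0,0,0],"claw": 0},{"travel": [0,0,0],"dr": [0,0,0],"claw": 0},{"travel": [0,0,0],"dr": [0,0,0],"claw": 0}]}}

```text
time_s: 12.5
tool_pos: [0.5221, -0.1752, 0.1283]
tcp_rot: [0.0, 0.14, 0.99, -0.0]
contact_force: [0.5, 1.5, 6.5]
gripper_width: 0.122
gripper_force: 55.0
```

```bash
python3 s.py
```

```text
12.5 p [ 0.5221 -0.1752  0.1283] yaw -0.2815 F [0.49 1.53 6.48] M [ 0.224 -0.06   0.156] q6 -1.6551 tau6 0.19 w 11.12 55.00223457813263
```

Emit:
{"op": "jog_arm", "data": {"plan": [{"travel": [0,0,0],"dr": [0,0,-0.25],"claw": 0},{"travel": [0,0,0],"dr": [0,0,-0.25],"claw": 0},{"travel": [0,0,0],"dr": [0,0,-0.25],"claw": 0},{"travel": [0,0,0],"dr": [0,0,-0.25],"claw": 0},{"travel": [0,0,0],"dr": [0,0,0],"claw": 0},{"travel": [0,0,0],"dr": [0,0,0],"claw": 0},{"travel": [0,0,0],"dr": [0,0,0],"claw": 0},{"travel": [0,0,0],"dr": [0,0,0],"claw": 0}]}}

```text
time_s: 13.17
tool_pos: [0.5221, -0.1753, 0.1283]
tcp_rot: [0.0, 0.175, 0.985, -0.0]
contact_force: [0.7, 0.4, 7.1]
gripper_width: 0.127
gripper_force: 55.0
```

```bash
python3 s.py
```

```text
13.17 p [ 0.5221 -0.1753  0.1283] yaw -0.3513 F [0.69 0.36 7.12] M [ 0.078 -0.037  0.21 ] q6 -1.5853 tau6 0.194 w 11.54 55.00231325626373
```

Emit:
{"op": "jog_arm", "data": {"plan": [{"travel": [0,0,0],"dr": [0,0,-0.25],"claw": 0},{"travel": [0,0,0],"dr": [0,0,-0.25],"claw": 0},{"travel": [0,0,0],"dr": [0,0,-0.25],"claw": 0},{"travel": [0,0,0],"dr": [0,0,-0.25],"claw": 0},{"travel": [0,0,0],"dr": [0,0,0],"claw": 0},{"travel": [0,0,0],"dr": [0,0,0],"claw": 0},{"travel": [0,0,0],"dr": [0,0,0],"claw": 0},{"travel": [0,0,0],"dr": [0,0,0],"claw": 0}]}}

```text
time_s: 13.83
tool_pos: [0.5221, -0.1753, 0.1282]
tcp_rot: [0.0, 0.209, 0.978, -0.0]
contact_force: [-0.2, -0.1, 6.7]
gripper_width: 0.127
gripper_force: 55.0
```

```bash
python3 s.py
```

```text
13.83 p [ 0.5221 -0.1753  0.1282] yaw -0.421 F [-0.18 -0.14  6.68] M [-0.029 -0.043  0.163] q6 -1.5155 tau6 0.194 w 11.56 55.00222563743591
```

Emit:
{"op": "jog_arm", "data": {"plan": [{"travel": [0,0,0],"dr": [0,0,-0.25],"claw": 0},{"travel": [0,0,0],"dr": [0,0,-0.25],"claw": 0},{"travel": [0,0,0],"dr": [0,0,-0.25],"claw": 0},{"travel": [0,0,0],"dr": [0,0,-0.25],"claw": 0},{"travel": [0,0,0],"dr": [0,0,0],"claw": 0},{"travel": [0,0,0],"dr": [0,0,0],"claw": 0},{"travel": [0,0,0],"dr": [0,0,0],"claw": 0},{"travel": [0,0,0],"dr": [0,0,0],"claw": 0}]}}

```text
time_s: 14.5
tool_pos: [0.5221, -0.1753, 0.1283]
tcp_rot: [0.0, 0.243, 0.97, -0.0]
contact_force: [-0.2, 0.4, 5.5]
gripper_width: 0.128
gripper_force: 55.0
```

```bash
python3 s.py
```

```text
14.5 p [ 0.5221 -0.1753  0.1283] yaw -0.4909 F [-0.23  0.35  5.48] M [-0.065  0.047  0.193] q6 -1.4457 tau6 0.194 w 11.64 55.00221133232117
```

tau6 is steady at 0.194 at rest, which gives a clean drag baseline. I'll continue with the same steps.

Emit:
{"op": "jog_arm", "data": {"plan": [{"travel": [0,0,0],"dr": [0,0,-0.25],"claw": 0},{"travel": [0,0,0],"dr": [0,0,-0.25],"claw": 0},{"travel": [0,0,0],"dr": [0,0,-0.25],"claw": 0},{"travel": [0,0,0],"dr": [0,0,-0.25],"claw": 0},{"travel": [0,0,0],"dr": [0,0,0],"claw": 0},{"travel": [0,0,0],"dr": [0,0,0],"claw": 0},{"travel": [0,0,0],"dr": [0,0,0],"claw": 0},{"travel": [0,0,0],"dr": [0,0,0],"claw": 0}]}}

```text
time_s: 15.17
tool_pos: [0.5221, -0.1754, 0.1283]
tcp_rot: [0.0, 0.277, 0.961, -0.0]
contact_force: [-0.3, -0.5, 5.7]
gripper_width: 0.121
gripper_force: 55.0
```

```bash
python3 s.py
```

```text
15.17 p [ 0.5221 -0.1754  0.1283] yaw -0.5606 F [-0.34 -0.48  5.67] M [-0.132  0.03   0.277] q6 -1.3759 tau6 0.195 w 11.05 55.00225782394409
```

Emit:
{"op": "jog_arm", "data": {"plan": [{"travel": [0,0,0],"dr": [0,0,-0.25],"claw": 0},{"travel": [0,0,0],"dr": [0,0,-0.25],"claw": 0},{"travel": [0,0,0],"dr": [0,0,-0.25],"claw": 0},{"travel": [0,0,0],"dr": [0,0,-0.25],"claw": 0},{"travel": [0,0,0],"dr": [0,0,0],"claw": 0},{"travel": [0,0,0],"dr": [0,0,0],"claw": 0},{"travel": [0,0,0],"dr": [0,0,0],"claw": 0},{"travel": [0,0,0],"dr": [0,0,0],"claw": 0}]}}

```text
time_s: 15.83
tool_pos: [0.5221, -0.1754, 0.1283]
tcp_rot: [0.0, 0.31, 0.951, -0.0]
contact_force: [-1.5, -0.5, 6.3]
gripper_width: 0.127
gripper_force: 55.0
```

```bash
python3 s.py
```

```text
15.83 p [ 0.5221 -0.1754  0.1283] yaw -0.6303 F [-1.53 -0.48  6.32] M [-0.198  0.067  0.249] q6 -1.3061 tau6 0.204 w 11.53 55.00223636627197
```

Emit:
{"op": "jog_arm", "data": {"plan": [{"travel": [0,0,0],"dr": [0,0,-0.25],"claw": 0},{"travel": [0,0,0],"dr": [0,0,-0.25],"claw": 0},{"travel": [0,0,0],"dr": [0,0,-0.25],"claw": 0},{"travel": [0,0,0],"dr": [0,0,-0.25],"claw": 0},{"travel": [0,0,0],"dr": [0,0,0],"claw": 0},{"travel": [0,0,0],"dr": [0,0,0],"claw": 0},{"travel": [0,0,0],"dr": [0,0,0],"claw": 0},{"travel": [0,0,0],"dr": [0,0,0],"claw": 0}]}}

```text
time_s: 16.5
tool_pos: [0.522, -0.1754, 0.1283]
tcp_rot: [0.0, 0.343, 0.939, -0.0]
contact_force: [-1.1, -1.6, 6.4]
gripper_width: 0.127
gripper_force: 55.0
```

```bash
python3 s.py
```

```text
16.5 p [ 0.522  -0.1754  0.1283] yaw -0.7001 F [-1.11 -1.55  6.41] M [-0.363  0.185  0.309] q6 -1.2363 tau6 0.243 w 11.52 55.00243127346039
```

Emit:
{"op": "jog_arm", "data": {"plan": [{"travel": [0,0,0],"dr": [0,0,-0.25],"claw": 0},{"travel": [0,0,0],"dr": [0,0,-0.25],"claw": 0},{"travel": [0,0,0],"dr": [0,0,-0.25],"claw": 0},{"travel": [0,0,0],"dr": [0,0,-0.25],"claw": 0},{"travel": [0,0,0],"dr": [0,0,0],"claw": 0},{"travel": [0,0,0],"dr": [0,0,0],"claw": 0},{"travel": [0,0,0],"dr": [0,0,0],"claw": 0},{"travel": [0,0,0],"dr": [0,0,0],"claw": 0}]}}

```text
time_s: 17.17
tool_pos: [0.522, -0.1755, 0.1283]
tcp_rot: [0.0, 0.376, 0.927, -0.0]
contact_force: [-0.8, -1.9, 6.6]
gripper_width: 0.127
gripper_force: 55.0
```

```bash
python3 s.py
```

```text
17.17 p [ 0.522  -0.1755  0.1283] yaw -0.7699 F [-0.76 -1.85  6.61] M [-0.406  0.242  0.263] q6 -1.1665 tau6 0.281 w 11.53 55.002481341362
```

At rest, tau6 rises a steady 0.038 per 0.07 rad step, against 0.063 expected. The drag reading shows about the same scale (0.194 against 0.3). Touch was at yaw ≈ -0.61 rad, so one small final step of about 0.045 rad brings it to roughly 0.2 rad past touch.

Emit:
{"op": "jog_arm", "data": {"plan": [{"travel": [0,0,0],"dr": [0,0,-0.16],"claw": 0},{"travel": [0,0,0],"dr": [0,0,-0.16],"claw": 0},{"travel": [0,0,0],"dr": [0,0,-0.16],"claw": 0},{"travel": [0,0,0],"dr": [0,0,-0.16],"claw": 0},{"travel": [0,0,0],"dr": [0,0,0],"claw": 0},{"travel": [0,0,0],"dr": [0,0,0],"claw": 0},{"travel": [0,0,0],"dr": [0,0,0],"claw": 0},{"travel": [0,0,0],"dr": [0,0,0],"claw": 0}]}}

```text
time_s: 17.83
tool_pos: [0.522, -0.1755, 0.1282]
tcp_rot: [0.0, 0.396, 0.918, -0.0]
contact_force: [-1.0, -3.1, 7.0]
gripper_width: 0.125
gripper_force: 55.0
```

```bash
python3 s.py
```

```text
17.83 p [ 0.522  -0.1755  0.1282] yaw -0.8144 F [-0.96 -3.1   7.04] M [-0.455  0.258  0.354] q6 -1.1219 tau6 0.346 w 11.38 55.00264763832092
```

The knob is about 0.20 rad past touch. I'll release gently, lift out, and check.

Emit:
{"op": "jog_arm", "data": {"plan": [{"travel": [0,0,0],"dr": [0,0,0],"claw": 0.28},{"travel": [0,0,0],"dr": [0,0,0],"claw": 0.28},{"travel": [0,0,0],"dr": [0,0,0],"claw": 0.28},{"travel": [0,0,0],"dr": [0,0,0],"claw": 0.28},{"travel": [0,0,0.15],"dr": [0,0,0],"claw": 0.28},{"travel": [0,0,0.4],"dr": [0,0,0],"claw": 0.28},{"travel": [0,0,0.7],"dr": [0,0,0],"claw": 0.28},{"travel": [0,0,0.9],"dr": [0,0,0],"claw": 0.28}], "newtons": 5}}

```text
time_s: 18.5
tool_pos: [0.5206, -0.1746, 0.2135]
tcp_rot: [-0.002, 0.396, 0.918, -0.0]
contact_force: [0.4, 0.2, 0.3]
gripper_width: 0.282
gripper_force: 0.0
```

Emit:
{"op": "jog_arm", "data": {"plan": [{"travel": [0,0,0.9],"dr": [0,0,0.95],"claw": 0.28},{"travel": [0.1,0,0.9],"dr": [0,0,0.95],"claw": 0.28},{"travel": [0.2,0.2,0.4],"dr": [0,0,0.95],"claw": 0.28},{"travel": [0.3,0.2,0],"dr": [0,0,0.95],"claw": 0.28},{"travel": [0.4,0.3,0],"dr": [0,0,0.95],"claw": 0.28},{"travel": [0,0,0],"dr": [0,0,0.95],"claw": 0.28},{"travel": [0,0,0],"dr": [0,0,0.95],"claw": 0.28},{"travel": [0,0,0],"dr": [0,0,0.95],"claw": 0.28}]}}

```text
time_s: 19.17
tool_pos: [0.5619, -0.1467, 0.3023]
tcp_rot: [-0.0, 0.14, 0.99, 0.0]
contact_force: [-0.2, -0.0, -0.2]
gripper_width: 0.276
gripper_force: 0.0
```

```bash
python3 s.py
python3 - <<'E'
from h import *
w=cam("wrist");np.savez('w6.npz',T=w["T"],intrinsics=w["intrinsics"],k1=w["k1"])
cv2.imwrite('pics/w6.png',w["img"])
uv=proj(w,np.array([.52,-.13,.12])).astype(int)
y0=max(uv[1]-60,0);x0=uv[0]-80;print(x0,y0)
cv2.imwrite('pics/c6.png',cv2.resize(w["img"][y0:y0+120,x0:x0+160],(800,600),interpolation=2))
E
```

```text
19.17 p [ 0.5619 -0.1467  0.3023] yaw -0.2803 F [-0.24 -0.03 -0.21] M [ 0.055  0.014 -0.011] q6 -1.586 tau6 1.681 w 25.11 0.0
244 79
```

View pics/c6.png

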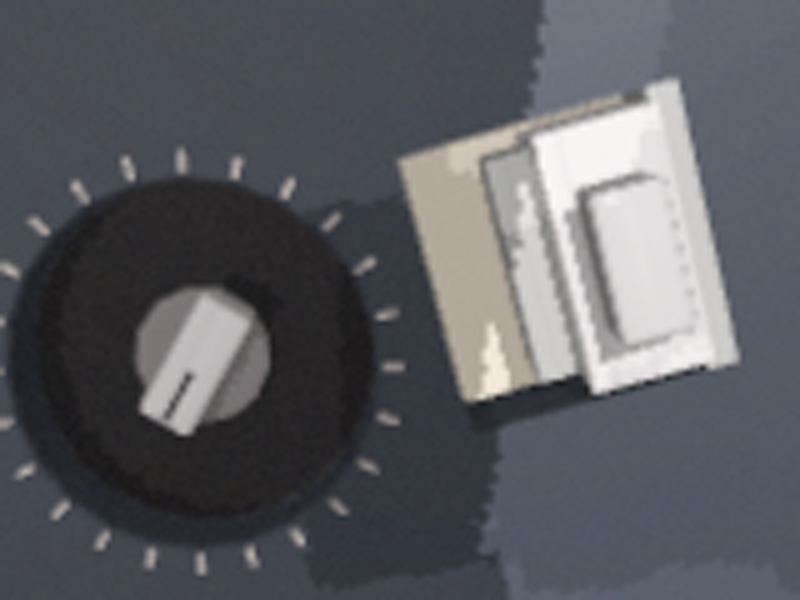

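The jaw is now against the cell, and the cell against the strip. The knob bar corners are (205,290), (252,322), (188,437) and (140,410).

Run:
```python
from h import *
d=dict(np.load('w6.npz'))
f=lambda u,v,z:plane(d,(244+u/5-.4,79+v/5-.4),z)[:2]
b=np.array([f(*p,.116) for p in((205,290),(252,322),(188,437),(140,410))])
L=(b[3]-b[0])+(b[2]-b[1]);print(b.mean(0),np.arctan2(L[1],L[0]))
c=[f(*p,.13) for p in((533,140),(648,105),(712,362),(600,392))];print("cell top",np.round(c,4),np.mean(c,0))
```

```text
[ 0.52077753 -0.17436241] -0.806733835555636
cell top [[ 0.4962 -0.0981]
 [ 0.4961 -0.0759]
 [ 0.5464 -0.075 ]
 [ 0.5461 -0.0974]] [ 0.52119903 -0.08660909]
```

The knob bar reads -0.81 rad, matching the tool, so there was no slip and it sits about 0.2 rad past touch. The cell is flush to the strip, so I'm handing in.

```bash
python3 -c "
from bench import close_job
print(close_job())"
```

```text
the job is handed in; nothing more can be done
None
```

The check cell stands home in the pocket against the datum strip, the knob is turned about 0.2 rad past touch (an estimated 0.18 N m, 18 N clamp force), the arm is clear, and the job was handed in at about 19 s; no verdict came back.

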